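# Check in a returned drive kit on the go-gauge

## Task

Check the returned drive kit on the go-gauge block, in order: stand the brass pin in pocket one (one dot) and let go, then the thicker dark steel pin in pocket two (two dots) and let go, then take the splined stem by its orange head from its stand, turn it so that its splines mesh with the cross-shaped socket at station three (three dots) and push it fully home, flange down on the block, against the spring plunger. Finish while still gripping the stem and pressing it home (let go and the spring lifts it again), with both pins left in their pockets and the other things on the bench left where they are.

Things in the scene. Friction and masses are not known exactly. Their poses are not given: they have to be found in the camera images.
- brass_pin_mid (a point): Brass-coloured round pin, 18 mm diameter, 65 mm long, about 140 g, standing loose and upright on the bench. Point: its centre, 32.5 mm above its foot; z runs along the pin. Ends chamfered 2 mm.
- steel_pin_mid (a point): Dark steel round pin, 26 mm diameter, 65 mm long, about 260 g, standing loose and upright on the bench. Point: its centre, 32.5 mm above its foot; z runs along the pin. Ends chamfered 2 mm.
- stem_head (a point): Centre of the stem's orange square head, 30 x 30 mm, 46 mm tall, its flats facing this point's x and y. It is 23 mm above the top of the round steel flange below it (46 mm diameter, 6 mm thick). The stem (about 250 g) is loose; at the start it hangs upright by its flange in the stand, turned any way.
- stem_flange (a point): Centre of the underside of the stem's flange, 29 mm below stem_head. Four splines in a cross run along this point's x and y (as the head's flats): 34 mm across, 8 mm thick, reaching 34 mm below here, lower edges rounded. A quarter turn gives the same fit. z points up to the head. When home, this point coincides with spline_mouth.
- stand: Black round stand, fixed, 64 mm outside, 45 mm high, with a round 39 mm through bore in which the splines hang freely; the flange rests on its rim. Origin: centre of its underside.
- gauge: Go-gauge, fixed: block 90 mm (x) by 250 mm (y), 70 mm high, on a dark base plate. Origin: centre of its underside, z up. Along y: pocket one at +85 mm, pocket two at +15 (bare metal), splined station three at -80 (blue). One, two, three black dots mark them on the -x side. A green pin at station three's +x -y corner rises up to 16 mm as the plunger goes down.
- pocket_one (a point): Centre of the mouth of pocket one, level with the block's top (70 mm above the bench): round hole 20 mm in diameter, 35 mm deep, 2 mm chamfer. Axes as the gauge's. A seated pin's centre lies 2.5 mm below this point.
- pocket_two (a point): Centre of the mouth of pocket two, level with the block's top, 70 mm from pocket one: round hole 28 mm in diameter, 35 mm deep, 2 mm chamfer. Axes as the gauge's. A seated pin's centre lies 2.5 mm below this point.
- spline_mouth (a point): Centre of the mouth of the splined station, level with the block's top, 95 mm from pocket two: cross-shaped socket whose slots run along this point's x and y, 10.6 mm wide, 37 mm across, deep enough for the whole splines. The stem fits at any quarter turn; otherwise it stops on the block's top.
- plunger (a joint): Travel (m) of the spring plunger in the splined socket, 0 when up (its top then 18 mm below the block's top), growing as it is pushed down; 0.016 when the stem is fully home. It pushes back with 4.5 N at first touch, rising to about 12 N at home.
- tape_roll: Yellow ring of tape, 90 mm across, 24 mm high, 56 mm hole, lying flat; bystander. Origin: centre of its underside.
- jar: Jar, 64 mm diameter, 85 mm high; bystander. Origin: centre of its underside.
- carton: Small carton 90 x 70 x 55 mm; bystander. Origin: centre of its underside.
- screwdriver: Screwdriver lying on the bench; bystander.
- wrench: Wrench lying on the bench; bystander.
- red_bin: Red parts bin 130 x 100 x 60 mm; bystander. Origin: centre of its underside.
- yellow_bin: Yellow parts bin 130 x 100 x 60 mm; bystander. Origin: centre of its underside.
Mind the look-alikes: they are no part of the job. Of the things shaped like the part that bears steel_pin_mid, the dark steel one is meant.

How it is judged:
By the outcome, as a careful person would: the job done as asked, in the order asked, and still so for the second after the job is handed in, while the arm keeps its last pose, push and grip.
It also fails if it takes over 72 s, if anything falls off the work surface, if the arm or the gripper's body presses on something with over 40 N, if the wrist force passes 120 N, or if a joint passes its speed limit or range.

## Robot

A 6-joint arm with a two-finger parallel gripper is mounted at the origin on the work surface. World frame = base frame: x ahead of the robot, y to its left, z up, the work surface at z = 0. Lengths are in m, angles in rad, forces in N, time in s.
With the tool pointing down it reaches from about 0.35 to 0.775 m from the base axis. Payload 7.3 kg.
Tool frame: the origin (TCP) lies midway between the tips of the shut fingers; the grasp point (between the pads) lies 19 mm behind it; z points along the fingers, y is the direction in which the jaws open and shut (so a half turn about z gives the same grasp; the last joint's range is limited). The gripper opens to 92 mm and grips with 3 to 60 N. Pads are 19 mm wide; open, the fingers measure 130 mm over their backs; the gripper's body (75 mm by 190 mm) begins 47 mm behind the grasp point.
Start: joints at [-1.49, 0.342, 1.524, -0, 1.275, -0.146], TCP at [0.118, -0.512, 0.227] pointing down, gripper open.
Joint ranges: [-2.53, 2.53], [-0.77, 2.02], [0.04, 2.7], [-1, 4.14], [0.28, 2.66], [-3.11, 3.11]. Speed limits (rad/s): [2.57, 2.57, 3.14, 3.14, 3.14, 3.14].

## Interface

Orientations are given as [roll, pitch, yaw] about the fixed x, y, z axes, in that order (R = Rz(yaw) Ry(pitch) Rx(roll)).
In Python, from bench import telemetry, imaging, workorder gives the robot as it stands.
- The arm moves only by the shell command python3 -m jog 'ROWS'. ROWS is text: rows parted by semicolons, each of 7 numbers parted by spaces: the turn, a rotation vector about the tool's x, y, z normalised to -1 to 1, where 1 is 90 degrees, then the shift along the tool's x, y, z normalised to -1 to 1, where 1 is 0.25 m, then the finger opening in mm, from 0 to 91.8. In form: wx wy wz tx ty tz fingers; .... A call has exactly 5 rows; each row is the pose to reach, as a shift and turn from the pose commanded when the call began, along the tool's axes at that moment; what a row does not reach only later rows make up. A row lasts 1/8 s, in which the tool goes at most 62.5 mm and 10.7 degrees, less where a joint would pass 70% of its speed; a pose out of reach is approached as far as the arm can. A call with a number of a shift or a turn outside -1 to 1 is refused whole. A call with a gripper value outside its range is refused whole. The fingers move at their own pace and stop on an object; the grip force is fixed at half the most. Time passes only in rows, so rows that repeat a pose let the fingers close, or fill a call up. It gives the time, the measured TCP pose, the force and the opening at its end, in the units of the state.
- telemetry.read_state(): the state, without advancing time (a new reading comes with each control period).
- imaging.capture(name): name is "scene" or "top" or "wrist"; returns the picture (420x560x3 uint8, blue, green, red); there is no depth.
- imaging.camera_model(name): a dict with "vfov" (degrees; the focal length in pixels is half the picture's height over the tangent of half this angle, whatever the lens; pixels are square), "cx", "cy" (the principal point, pixels), "camera_from_world" (4x4, takes a point from world to camera coordinates). Camera axes: x right, y down, z forward; pixel columns grow to the right and rows downward; lengths in m; the calibration is good to about 2 mm. A picture is of the moment at which its call begins: read the wrist's pose just before it. camera_model takes no time and is no camera call; for the wrist camera it gives the pose at the moment of the call.
- workorder.finish_job(): hands the job in, once; it reports no verdict.
The state is a dict: "time_s": time; "joint_positions": joint angles; "joint_velocities": joint speeds; "joint_torque": joint torques, N m; "tcp_pos": TCP position; "eef_rot": TCP orientation; "ft_force": force on the tool from outside, world axes, zero at the start; "torque": the same for the moment, N m; "gripper_width": finger opening in m.
Only numpy, scipy, OpenCV 4.12 (cv2) and the standard library are available. Lean on these libraries where they do the work, as an engineer would, in place of code of your own. Each camera call takes 0.05 s, during which the arm holds its last target.

## Working session

There is one attempt and no reset: what is moved stays moved. The work goes in short steps, Python scripts to look and compute and a shell command to move; the robot and the scene stay as the last step left them, time stands still between calls to the robot, and variables do not carry over. Pictures are saved under pics/ and viewed, and the job is handed in when it is done.

```bash
ls; mkdir -p pics
python3 - <<'E'
from bench import telemetry, imaging, workorder
import cv2
print(telemetry.read_state())
for n in ("scene","top","wrist"):
    im=imaging.capture(n); cv2.imwrite(f"pics/{n}0.png",im); print(n,imaging.camera_model(n))
E
```

```text
pics
{'time_s': 0.0, 'joint_positions': array([-1.48997911e+00,  3.42731137e-01,  1.52496938e+00, -1.71107234e-05,
        1.27540913e+00, -1.46022588e-01]), 'joint_velocities': array([-6.01078269e-05,  1.08270671e-03,  1.67452612e-04,  8.57491358e-04,
        2.83743873e-04, -2.48311685e-04]), 'joint_torque': array([ 2.44075673e-04, -4.31246281e+01, -2.44221425e+01,  7.16019818e-02,
        5.59651677e-02, -1.23589075e-04]), 'tcp_pos': array([ 0.11804544, -0.51115721,  0.22605722]), 'eef_rot': array([-3.14008942e+00, -2.04541955e-04,  2.26844648e-01]), 'ft_force': array([-0.25238125, -0.01318903,  0.08255096]), 'torque': array([ 0.02984923, -0.0453928 , -0.00140647]), 'gripper_width': 0.09123055652255709}
scene {'vfov': 57.77285234820237, 'cx': 286.747923351986, 'cy': 209.5885331046454, 'camera_from_world': array([[ 0.28455387,  0.95862142, -0.00860599, -0.17276805],
       [ 0.61357575, -0.18901455, -0.76668005, -0.30579447],
       [-0.73658258,  0.21288135, -0.64197168,  1.43021449],
       [ 0.        ,  0.        ,  0.        ,  1.        ]])}
top {'vfov': 57.16367503808754, 'cx': 278.7722689111089, 'cy': 209.05461323460815, 'camera_from_world': array([[-0.0259588 , -0.99957797,  0.01303955,  0.02446573],
       [-0.98626741,  0.02348054, -0.16347862,  0.60656699],
       [ 0.16310345, -0.0171042 , -0.9864607 ,  1.0765343 ],
       [ 0.        ,  0.        ,  0.        ,  1.        ]])}
wrist {'vfov': 65.0702102332598, 'cx': 283.33396544887034, 'cy': 209.56720680404592, 'camera_from_world': array([[ 0.22494984, -0.97436909, -0.00156363, -0.52419879],
       [-0.92779527, -0.21468714,  0.30513173, -0.03923429],
       [-0.29764662, -0.06718861, -0.95230887,  0.39134545],
       [ 0.        ,  0.        ,  0.        ,  1.        ]])}
```

View pics/top0.png

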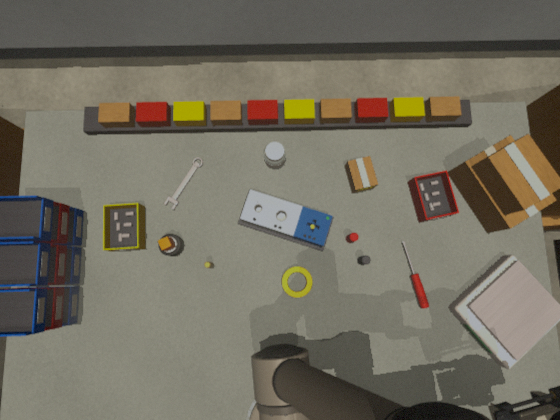

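View pics/scene0.png

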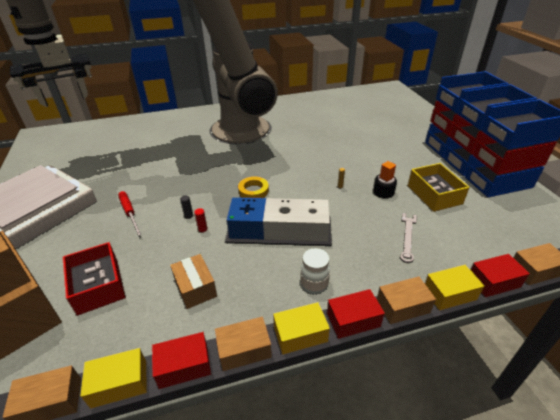

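View pics/wrist0.png

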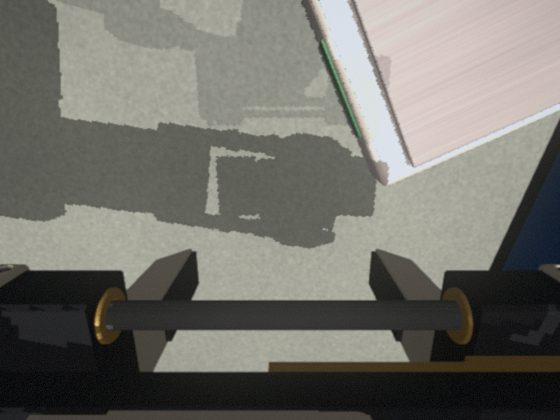

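Run:
```python
import cv2
a=cv2.imread("pics/top0.png"); 
cv2.imwrite("pics/topc.png",cv2.resize(a[140:300,140:400],None,fx=3,fy=3,interpolation=cv2.INTER_CUBIC))
a=cv2.imread("pics/scene0.png"); 
cv2.imwrite("pics/scenec.png",cv2.resize(a[140:260,165:425],None,fx=3,fy=3,interpolation=cv2.INTER_CUBIC))
```

```text
(no output)
```

View pics/topc.png

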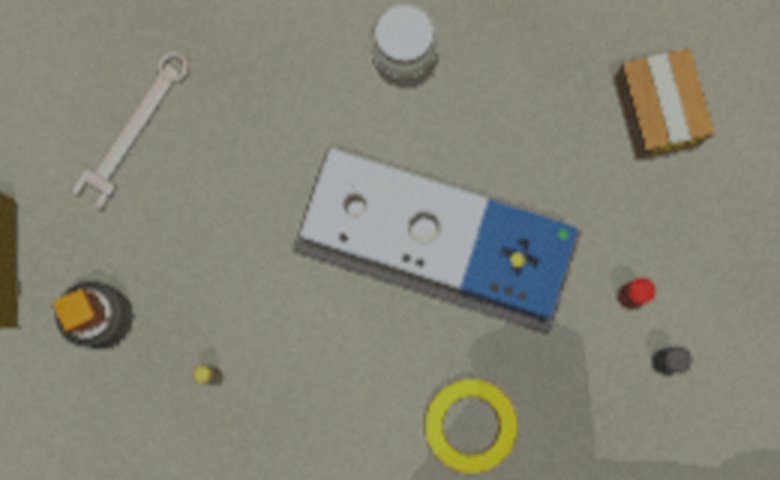

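View pics/scenec.png

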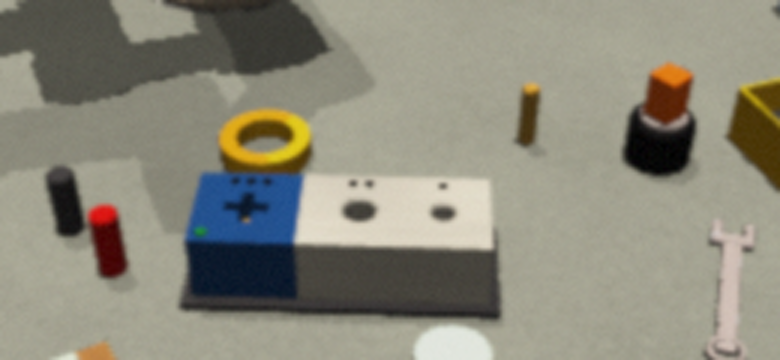

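```bash
cat > h.py <<'E'
import numpy as np, cv2
from bench import telemetry, imaging
def ray(cm,uv,z,h=420):
    f=h/2/np.tan(np.radians(cm["vfov"])/2); T=np.asarray(cm["camera_from_world"]); R=T[:3,:3]; c=-R.T@T[:3,3]
    d=R.T@np.array([(uv[0]-cm["cx"])/f,(uv[1]-cm["cy"])/f,1.]); return c+d*(z-c[2])/d[2]
def proj(cm,p,h=420):
    f=h/2/np.tan(np.radians(cm["vfov"])/2); T=np.asarray(cm["camera_from_world"]); q=T[:3,:3]@p+T[:3,3]
    return np.array([cm["cx"]+f*q[0]/q[2],cm["cy"]+f*q[1]/q[2]])
def blob(mask,near=None,mina=10):
    n,l,s,c=cv2.connectedComponentsWithStats(mask.astype(np.uint8))
    return [(s[i,4],c[i].round(1),s[i,:4]) for i in range(1,n) if s[i,4]>=mina]
def tool(st):
    from scipy.spatial.transform import Rotation as R
    return R.from_euler('xyz',st["eef_rot"]).as_matrix()
E
python3 - <<'E'
from h import *
for n,f in(("top","pics/top0.png"),("scene","pics/scene0.png")):
    im=cv2.imread(f); cm=imaging.camera_model(n)
    o=(140,140) if n=="top" else (165,140)
    P={"top":{"p1":(355,205,.07),"p2":(425,228,.07),"p3":(517,250,.07),"c1":(332,149,.07),"c2":(579,229,.07),"c3":(550,320,.07),"c4":(300,240,.07),"brass":(203,374,.065),"red":(641,292,.065),"dark":(678,360,.065),"head":(74,311,.097),"tape":(471,425,.024)},
     "scene":{"p1":(443,213,.07),"p2":(359,211,.07),"p3":(246,206,.07),"brass":(531,89,.065),"dark":(61,175,.065),"red":(104,214,.065),"head":(671,76,.097)}}[n]
    for k,(u,v,z) in P.items(): print(n,k,ray(cm,(o[0]+u/3,o[1]+v/3),z).round(4))
E
```

```text
top p1 [0.6071 0.0683 0.07  ]
top p2 [0.5833 0.002  0.07  ]
top p3 [ 0.5601 -0.085   0.07  ]
top c1 [0.6624 0.0894 0.07  ]
top c2 [ 0.5788 -0.1451  0.07  ]
top c3 [ 0.4929 -0.1135  0.07  ]
top c4 [0.5746 0.1211 0.07  ]
top brass [0.451  0.2134 0.065 ]
top red [ 0.5176 -0.202   0.065 ]
top dark [ 0.4526 -0.2332  0.065 ]
top head [0.5103 0.326  0.097 ]
top tape [ 0.3965 -0.0384  0.024 ]
scene p1 [0.6121 0.0665 0.07  ]
scene p2 [0.5891 0.0006 0.07  ]
scene p3 [ 0.5549 -0.0882  0.07  ]
scene brass [0.4572 0.2112 0.065 ]
scene dark [ 0.4594 -0.2336  0.065 ]
scene red [ 0.524  -0.2036  0.065 ]
scene head [0.5189 0.3215 0.097 ]
```

Run:
```python
from h import *
st=telemetry.read_state(); R=tool(st); cm=imaging.camera_model("wrist"); T=cm["camera_from_world"]
c=-T[:3,:3].T@T[:3,3]; print("cam in tool",R.T@(c-st["tcp_pos"]), "axes",(R.T@T[:3,:3].T).round(3))
print(R.round(3))
# fwd look ground at z=.065
print((R.T@(ray(cm,(283,209),.065)-st["tcp_pos"])).round(3))
print("d brass above", R.T@(np.array([.455,.213,.226])-st["tcp_pos"])/.25)
```

```text
cam in tool [ 8.20750192e-02 -7.84662670e-05 -1.57616277e-01] axes [[ 0.    -0.952 -0.305]
 [ 1.     0.    -0.   ]
 [ 0.    -0.305  0.952]]
[[ 0.974  0.225 -0.   ]
 [ 0.225 -0.974  0.001]
 [ 0.    -0.001 -1.   ]]
[-0.02  -0.001  0.161]
d brass above [ 1.96473914 -2.51970591  0.00407625]
```

```bash
python3 -m jog '0 0 -0.11 0.2 -0.1 0 91;0 0 -0.22 0.4 -0.2 0 91;0 0 -0.33 0.6 -0.3 0 91;0 0 -0.44 0.8 -0.4 0 91;0 0 -0.55 1 -0.5 0 91'
python3 - <<'E'
from h import *
st=telemetry.read_state(); R=tool(st); print(st["tcp_pos"],st["eef_rot"])
print("to dark", R.T@(np.array([.456,-.2335,.227])-st["tcp_pos"])/.25)
E
```

```text
time_s: 0.78
tcp_pos: [0.3347, -0.3322, 0.2266]
eef_rot: [-3.142, 0.0, 1.096]
ft_force: [0.7, 0.2, -0.5]
gripper_width: 0.0908
[ 0.33468289 -0.33216229  0.22664214] [-3.14157902e+00  2.25965781e-05  1.09620876e+00]
to dark [ 0.57278693  0.25129368 -0.00144782]
```

```bash
python3 -m jog '0 0 -0.04 0.2 0.09 0 91;0 0 -0.08 0.4 0.18 0 91;0 0 -0.08 0.57 0.25 0 91;0 0 -0.08 0.57 0.25 0 91;0 0 -0.08 0.57 0.25 0 91'
python3 - <<'E'
from h import *
st=telemetry.read_state(); cm=imaging.camera_model("wrist"); im=imaging.capture("wrist"); cv2.imwrite("pics/w1.png",im); np.save("w1.npy",cm)
print(st["tcp_pos"],st["eef_rot"])
E
```

```text
time_s: 1.4
tcp_pos: [0.4544, -0.2361, 0.2264]
eef_rot: [-3.141, 0.0, 1.217]
ft_force: [-0.2, -1.2, 0.2]
gripper_width: 0.091
[ 0.45435694 -0.23613058  0.22638271] [-3.14066058e+00  2.71977871e-04  1.21686684e+00]
```

View pics/w1.png

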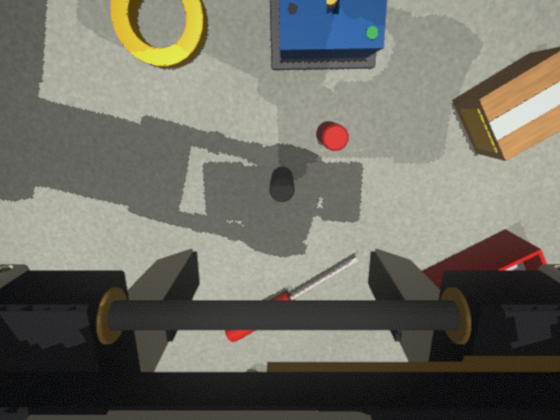

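Run:
```python
from h import *
im=cv2.imread("pics/w1.png"); cm=np.load("w1.npy",allow_pickle=True).item()
cv2.imwrite("pics/w1c.png",cv2.resize(im[100:220,230:390],None,fx=5,fy=5,interpolation=cv2.INTER_CUBIC))
st=telemetry.read_state();R=tool(st)
g=ray(cm,(283,190),.065); print(g, R.T@(g-st["tcp_pos"]))
```

```text
[ 0.45327935 -0.23471138  0.065     ] [ 0.00149541 -0.00128632  0.1615276 ]
```

View pics/w1c.png

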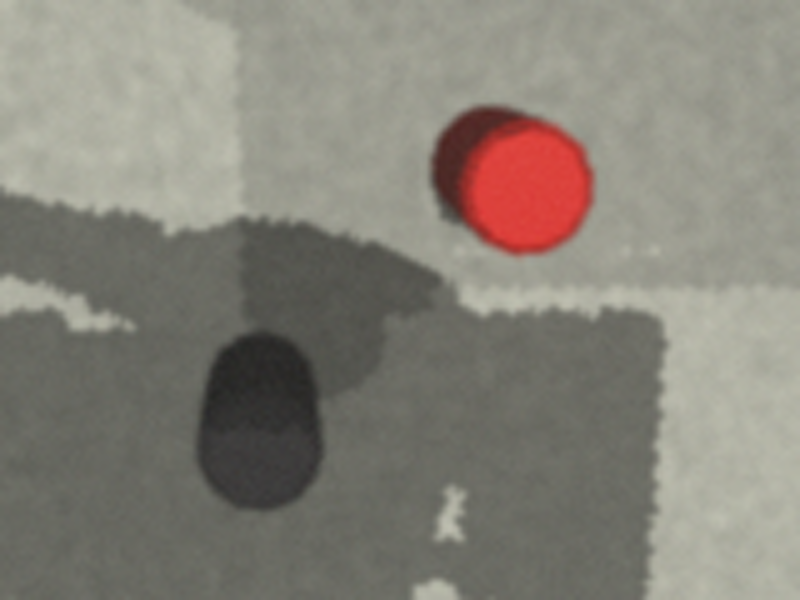

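```bash
python3 -m jog '0 0 0 0.23 0.04 0 91;0 0 0 0.46 0.08 0 91;0 0 0 0.69 0.12 0 91;0 0 0 0.89 0.154 0 91;0 0 0 0.89 0.154 0 91'
python3 - <<'E'
from h import *
st=telemetry.read_state(); cm=imaging.camera_model("wrist"); im=imaging.capture("wrist"); cv2.imwrite("pics/w2.png",im); np.save("w2.npy",cm)
print(st["tcp_pos"],st["eef_rot"])
E
```

```text
time_s: 2.08
tcp_pos: [0.5687, -0.0392, 0.2264]
eef_rot: [-3.142, -0.0, 1.219]
ft_force: [-0.9, -0.5, -0.1]
gripper_width: 0.091
[ 0.5687372  -0.03922459  0.2264373 ] [-3.14153408e+00 -3.59215670e-04  1.21881013e+00]
```

View pics/w2.png

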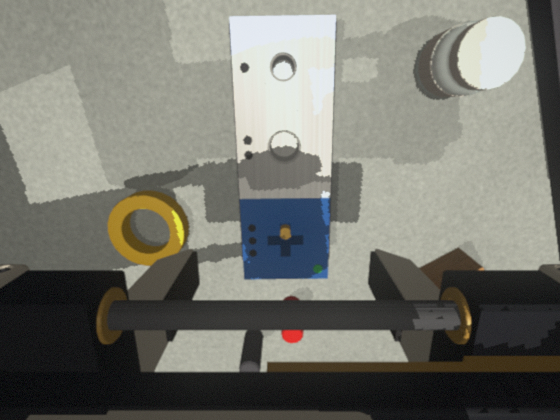

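Run:
```python
from h import *
im=cv2.imread("pics/w2.png")
a=cv2.resize(im[40:170,225:345],None,fx=4.6,fy=4.6,interpolation=cv2.INTER_CUBIC)
b=cv2.resize(im[195:285,225:345],None,fx=5,fy=5,interpolation=cv2.INTER_CUBIC)
cv2.imwrite("pics/w2a.png",a);cv2.imwrite("pics/w2b.png",b)
```

```text
(no output)
```

View pics/w2a.png

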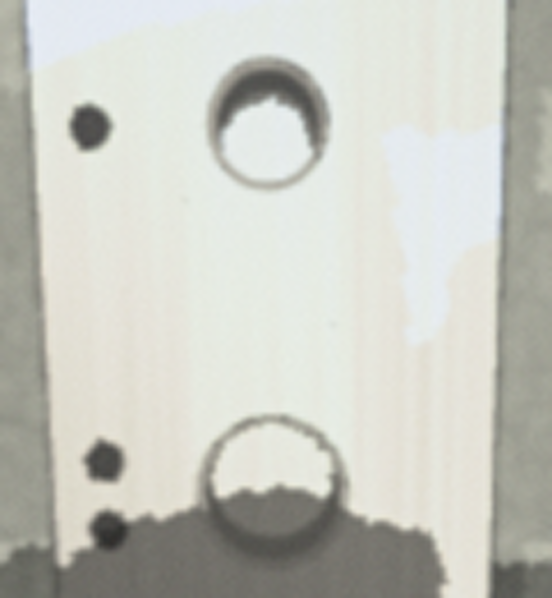

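View pics/w2b.png

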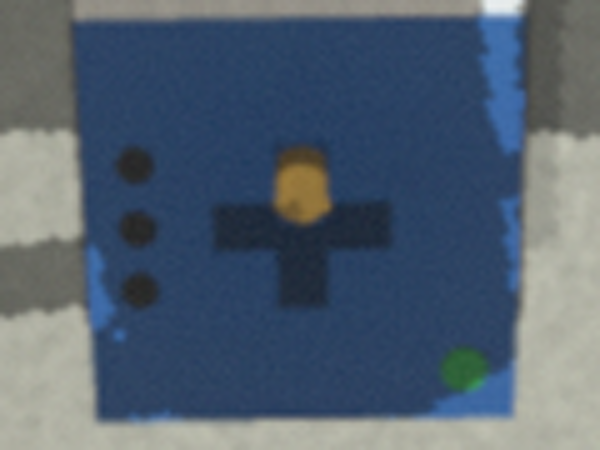

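Run:
```python
from h import *
cm=np.load("w2.npy",allow_pickle=True).item()
p=[ray(cm,q,.07) for q in((283.4,66.6),(284.3,145.7),(285.4,240.1))]
for q in p: print(q.round(4))
print(np.linalg.norm(p[0]-p[1]),np.linalg.norm(p[1]-p[2]))
# corners: blue block
for q in ((225+97/5,195+418/5),(225+513/5,195+416/5),(230,16),(336,14)): print(ray(cm,q,.07).round(4))
d=p[0]-p[2]; a=np.arctan2(d[1],d[0]); print("gauge y heading",a, "yaw",a-np.pi/2)
u=d[:2]/np.linalg.norm(d[:2]); m=np.mean([q[:2] for q in p],0)
for s in(85,15,-80): print(s,(m+u*(s-20/3)/1000).round(4))
```

```text
[0.6071 0.0683 0.07  ]
[0.5842 0.0034 0.07  ]
[ 0.5522 -0.0874  0.07  ]
0.06877593902192117 0.09631151240937633
[ 0.4955 -0.1143  0.07  ]
[ 0.5795 -0.1445  0.07  ]
[0.5784 0.1207 0.07  ]
[0.6628 0.0913 0.07  ]
gauge y heading 1.2314388121649193 yaw -0.3393575146299772
85 [0.6073 0.0686]
15 [0.584  0.0026]
-80 [ 0.5523 -0.087 ]
```

```bash
python3 -m jog '0 0 -0.008 0.17 -0.17 0 91;0 0 -0.008 0.34 -0.34 0 91;0 0 -0.008 0.51 -0.51 0 91;0 0 -0.008 0.68 -0.68 0 91;0 0 -0.008 0.79 -0.79 0 91'
python3 - <<'E'
from h import *
st=telemetry.read_state(); cm=imaging.camera_model("wrist"); im=imaging.capture("wrist"); cv2.imwrite("pics/w3.png",im); np.save("w3.npy",cm)
print(st["tcp_pos"],st["eef_rot"])
E
```

```text
time_s: 2.75
tcp_pos: [0.4504, 0.2128, 0.227]
eef_rot: [3.141, 0.0, 1.227]
ft_force: [-0.7, -0.7, 0.2]
gripper_width: 0.0909
[0.45038952 0.21282522 0.22700189] [3.14132733e+00 1.70083241e-04 1.22738947e+00]
```

View pics/w3.png

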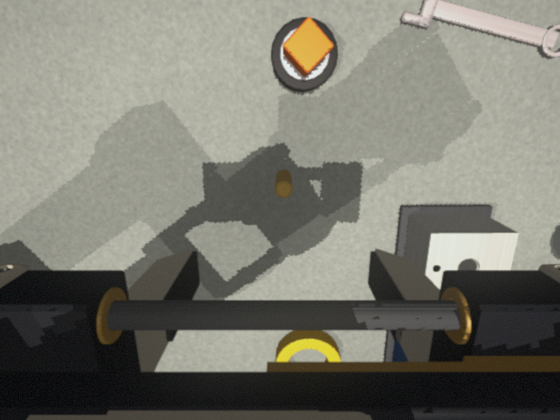

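Run:
```python
from h import *
im=cv2.imread("pics/w3.png")
a=cv2.resize(im[150:210,250:320],None,fx=8,fy=8,interpolation=cv2.INTER_CUBIC)
b=cv2.resize(im[10:100,255:355],None,fx=5.5,fy=5.5,interpolation=cv2.INTER_CUBIC)
cv2.imwrite("pics/w3a.png",a);cv2.imwrite("pics/w3b.png",b)
```

```text
(no output)
```

View pics/w3a.png

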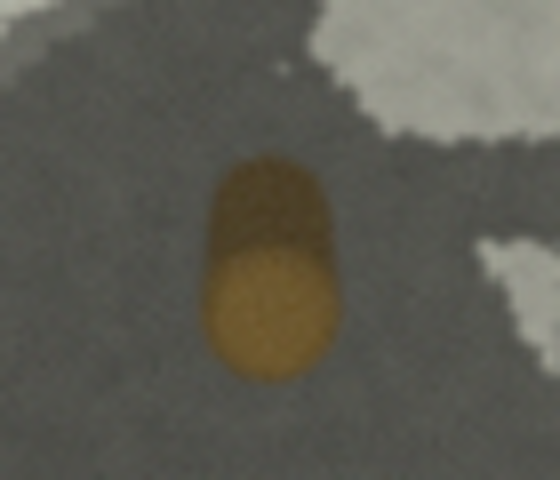

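View pics/w3b.png

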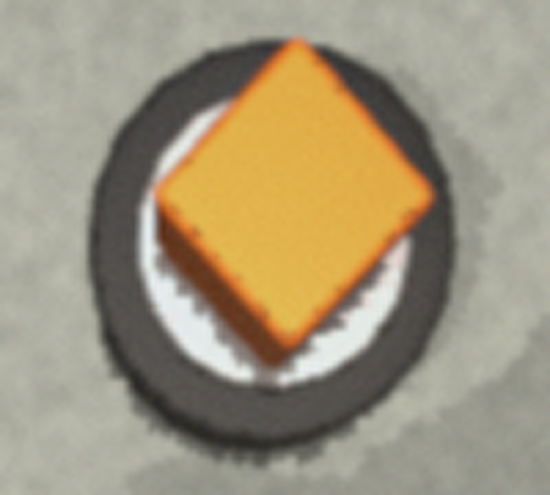

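Run:
```python
from h import *
cm=np.load("w3.npy",allow_pickle=True).item()
st=telemetry.read_state();R=tool(st)
b=ray(cm,(284,189),.065); print("brass",b,(R.T@(b-st["tcp_pos"]))/.25)
C=[ray(cm,(255+u/5.5,10+v/5.5),.097)[:2] for u,v in((298,38),(435,195),(290,348),(155,195))]
print("head",np.mean(C,0)); 
for i in range(4):
    d=C[(i+1)%4]-C[i]; print(np.linalg.norm(d),np.degrees(np.arctan2(d[1],d[0])))
```

```text
brass [0.45073762 0.21466478 0.065     ] [-0.00258125  0.01010822  0.64801079]
head [0.51093448 0.32573118]
0.028390443884193425 -64.37386241756782
0.028842116842642953 -154.65942586771584
0.02848444638042047 114.58022509577081
0.028322773310867296 25.154771249331695
```

```bash
python3 -m jog '0 0 0 -0.003 0.01 0.2 60;0 0 0 -0.003 0.01 0.4 60;0 0 0 -0.003 0.01 0.6 50;0 0 0 -0.003 0.01 0.76 50;0 0 0 -0.003 0.01 0.776 50'
python3 -m jog '0 0 0 0 0 0 10;0 0 0 0 0 0 10;0 0 0 0 0 0 10;0 0 0 0 0 0 10;0 0 0 0 0 0 10'
```

```text
time_s: 3.42
tcp_pos: [0.4521, 0.209, 0.0308]
eef_rot: [-3.137, 0.004, 1.226]
ft_force: [0.5, 0.0, -0.4]
gripper_width: 0.0507
time_s: 4.05
tcp_pos: [0.4541, 0.2117, 0.0335]
eef_rot: [3.14, -0.001, 1.229]
ft_force: [-0.8, -1.0, 6.4]
gripper_width: 0.0173
```

```bash
python3 -m jog '0 0 0 0 0 -0.15 10;0 0 0 0 0 -0.3 10;0 0 0 0 0 -0.45 10;0 0 0 0 0 -0.45 10;0 0 0 0 0 -0.45 10'
python3 - <<'E'
from h import *
st=telemetry.read_state(); cm=imaging.camera_model("wrist"); im=imaging.capture("wrist"); cv2.imwrite("pics/w4.png",im); np.save("w4.npy",cm)
print(st["tcp_pos"],st["eef_rot"],st["ft_force"])
E
```

```text
time_s: 4.68
tcp_pos: [0.4527, 0.2113, 0.1442]
eef_rot: [-3.14, 0.001, 1.229]
ft_force: [-0.4, -0.7, -1.2]
gripper_width: 0.017
[0.45274071 0.21133166 0.14421007] [-3.14019229e+00  1.12661902e-03  1.22909019e+00] [-0.44561546 -0.74726524 -1.17169978]
```

View pics/w4.png

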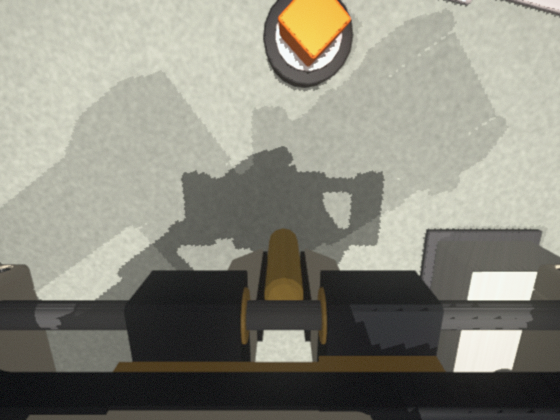

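Run:
```python
from h import *
im=cv2.imread("pics/w4.png"); cv2.imwrite("pics/w4c.png",cv2.resize(im[210:310,230:340],None,fx=5,fy=5,interpolation=cv2.INTER_CUBIC))
cm=np.load("w4.npy",allow_pickle=True).item()
st=telemetry.read_state();R=tool(st);t=st["tcp_pos"]; print(t,st["eef_rot"])
for z in(.033,.031): 
    # pin centre x=0, foot at tool z=+z; near edge
    for x in(.009,.007,0): print(z,x,proj(cm,t+R@np.array([x,0,z])))
```

```text
[0.45254078 0.21123832 0.1437639 ] [-3.13933972e+00  1.77175627e-03  1.22907144e+00]
0.033 0.009 [284.39382641 228.87003367]
0.033 0.007 [284.39022246 231.8722882 ]
0.033 0 [284.37777515 242.24146302]
0.031 0.009 [284.40302623 230.03948952]
0.031 0.007 [284.39936094 233.06640985]
0.031 0 [284.38670337 243.51947692]
```

View pics/w4c.png

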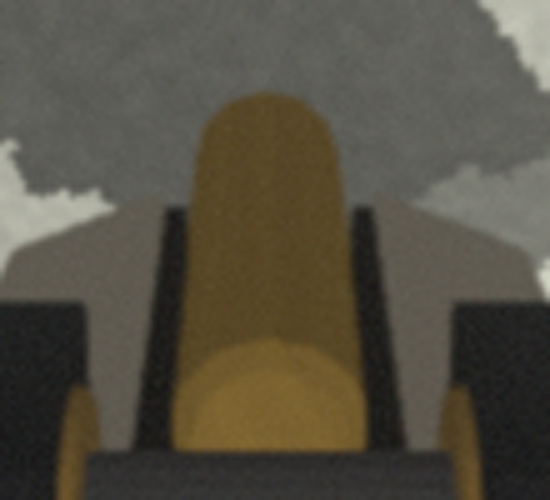

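```bash
python3 -m jog '0 0 0 -0.08 0.19 0 10;0 0 0 -0.16 0.38 0 10;0 0 0 -0.25 0.58 0 10;0 0 0 -0.331 0.774 0 10;0 0 0 -0.331 0.774 0.08 10'
python3 -m jog '0 0 0 0 0 0 10;0 0 0 0 0 0 10;0 0 0 0 0 0 10;0 0 0 0 0 0 10;0 0 0 0 0 0 10'
python3 - <<'E'
from h import *
st=telemetry.read_state(); cm=imaging.camera_model("wrist"); im=imaging.capture("wrist"); cv2.imwrite("pics/w5.png",im); np.save("w5.npy",cm)
print(st["tcp_pos"],st["eef_rot"],st["ft_force"])
cv2.imwrite("pics/w5c.png",cv2.resize(im[180:310,200:360],None,fx=4.5,fy=4.5,interpolation=cv2.INTER_CUBIC))
E
```

```text
time_s: 5.35
tcp_pos: [0.6107, 0.0654, 0.1239]
eef_rot: [3.14, 0.0, 1.225]
ft_force: [-0.7, 0.7, -1.7]
gripper_width: 0.0172
time_s: 5.98
tcp_pos: [0.6082, 0.0689, 0.1256]
eef_rot: [3.141, -0.0, 1.229]
ft_force: [-0.3, 1.4, -0.7]
gripper_width: 0.0171
[0.60815925 0.06891776 0.12564809] [ 3.14086658e+00 -1.02783308e-04  1.22939475e+00] [-0.26190639  1.39361802 -0.65515785]
```

View pics/w5c.png

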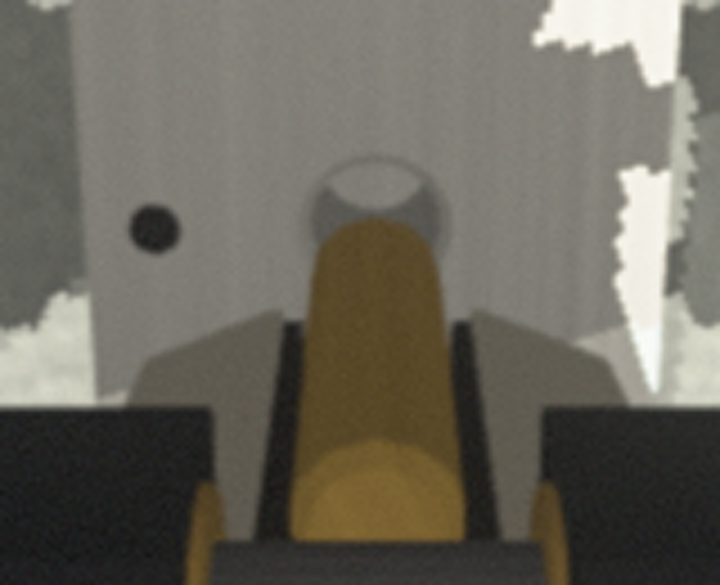

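Run:
```python
from h import *
cm=np.load("w5.npy",allow_pickle=True).item()
st=telemetry.read_state();R=tool(st);t=st["tcp_pos"]; print(t)
a=R.T@(ray(cm,(283.8,214.4),.07)-t); b=R.T@(ray(cm,(283.8,228.2),t[2]-.033)-t); print(a,b, "hole x",a[0]-.012,"pin x",b[0]-.008)
l=R.T@(ray(cm,(200+302/4.5,180+215/4.5),.07)-t);r=R.T@(ray(cm,(200+452/4.5,180+215/4.5),.07)-t); print(l,r)
```

```text
[0.60814689 0.06885567 0.12556235]
[ 0.01090556 -0.00058265  0.05556277] [ 0.0094673  -0.00058944  0.03300032] hole x -0.0010944371874720017 pin x 0.0014672958757887544
[ 0.00113248 -0.01213168  0.05555532] [0.00114014 0.01094683 0.05556885]
```

```bash
python3 -m jog '0 0 0 -0.004 -0.002 0.04 10;0 0 0 -0.004 -0.002 0.08 10;0 0 0 -0.004 -0.002 0.11 10;0 0 0 -0.004 -0.002 0.13 10;0 0 0 -0.004 -0.002 0.13 10'
```

```text
time_s: 6.65
tcp_pos: [0.6071, 0.0679, 0.0921]
eef_rot: [-3.141, 0.0, 1.229]
ft_force: [-0.6, -0.0, -0.9]
gripper_width: 0.017
```

```bash
python3 -m jog '0 0 0 0 0 0.03 10;0 0 0 0 0 0.06 10;0 0 0 0 0 0.072 10;0 0 0 0 0 0.072 10;0 0 0 0 0 0.072 40'
python3 -m jog '0 0 0 0 0 0 40;0 0 0 0 0 0 40;0 0 0 0 0 0 40;0 0 0 0 0 -0.12 40;0 0 0 0 0 -0.32 50'
python3 - <<'E'
from h import *
st=telemetry.read_state(); cm=imaging.camera_model("wrist"); im=imaging.capture("wrist"); cv2.imwrite("pics/w6.png",im); np.save("w6.npy",cm)
print(st["tcp_pos"],st["eef_rot"],st["ft_force"])
E
```

```text
time_s: 7.28
tcp_pos: [0.6076, 0.0679, 0.075]
eef_rot: [3.141, -0.0, 1.229]
ft_force: [0.1, -1.2, -0.1]
gripper_width: 0.0234
time_s: 7.9
tcp_pos: [0.6061, 0.0678, 0.1538]
eef_rot: [-3.137, 0.002, 1.229]
ft_force: [0.8, 0.0, 0.3]
gripper_width: 0.0463
[0.6061098  0.0678459  0.15380857] [-3.13736471e+00  1.54925273e-03  1.22888487e+00] [0.83190959 0.01429329 0.25763538]
```

View pics/w6.png

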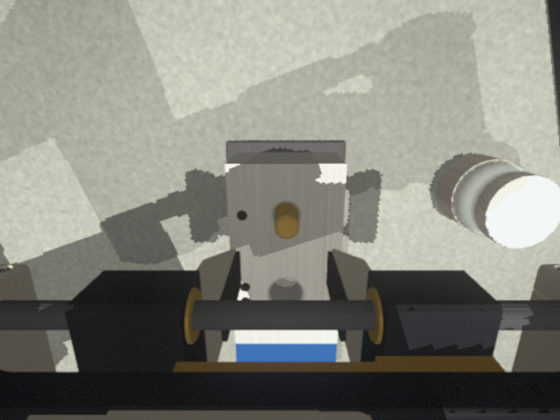

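```bash
python3 -m jog '0 0 0 -0.2 -0.026 -0.05 60;0 0 0 -0.4 -0.052 -0.05 60;0 0 0 -0.6 -0.078 -0.05 60;0 0 0 -0.8 -0.104 -0.05 60;0 0 0 -1 -0.13 -0.05 60'
python3 -m jog '0 0 0 -0.2 -0.026 0 60;0 0 0 -0.348 -0.044 0 60;0 0 0 -0.348 -0.044 0.05 60;0 0 0 -0.348 -0.044 0.1 60;0 0 0 -0.348 -0.044 0.1 60'
python3 - <<'E'
from h import *
st=telemetry.read_state(); cm=imaging.camera_model("wrist"); im=imaging.capture("wrist"); cv2.imwrite("pics/w7.png",im); np.save("w7.npy",cm)
print(st["tcp_pos"],st["eef_rot"],st["ft_force"])
E
```

```text
time_s: 8.57
tcp_pos: [0.4921, -0.1581, 0.1674]
eef_rot: [3.141, 0.0, 1.229]
ft_force: [-0.6, -1.0, -0.5]
gripper_width: 0.0601
time_s: 9.2
tcp_pos: [0.4531, -0.2335, 0.1408]
eef_rot: [-3.139, -0.001, 1.23]
ft_force: [0.5, -0.9, -0.0]
gripper_width: 0.0602
[ 0.45308336 -0.2335144   0.14082182] [-3.13881632e+00 -9.60929854e-04  1.23037551e+00] [ 0.51847499 -0.92781424 -0.01303727]
```

View pics/w7.png

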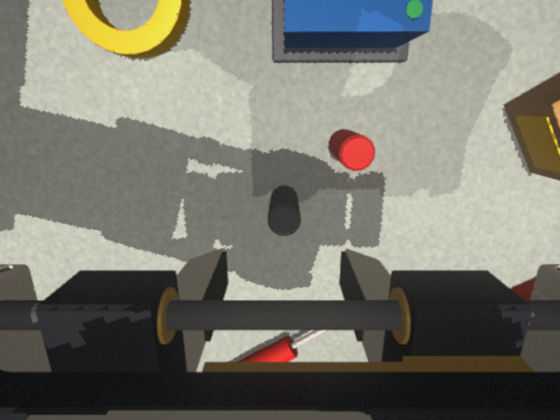

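Run:
```python
from h import *
cm=np.load("w7.npy",allow_pickle=True).item()
st=telemetry.read_state();R=tool(st);t=st["tcp_pos"];print(t,R.T@(ray(cm,(284.3,218.5),.065)-t))
```

```text
[ 0.45350401 -0.23379136  0.1415302 ] [ 0.00096577 -0.00078269  0.07653201]
```

```bash
python3 -m jog '0 0 0 0 -0.003 0.15 60;0 0 0 0 -0.003 0.3 60;0 0 0 0 -0.003 0.41 50;0 0 0 0 -0.003 0.434 40;0 0 0 0 -0.003 0.434 20'
python3 -m jog '0 0 0 0 0 0 15;0 0 0 0 0 0 15;0 0 0 0 0 0 15;0 0 0 0 0 -0.1 15;0 0 0 0 0 -0.3 15'
```

```text
time_s: 9.88
tcp_pos: [0.4532, -0.2346, 0.0342]
eef_rot: [3.141, 0.0, 1.23]
ft_force: [-0.7, 0.2, 0.1]
gripper_width: 0.0348
time_s: 10.5
tcp_pos: [0.4511, -0.2338, 0.1078]
eef_rot: [-3.136, -0.001, 1.229]
ft_force: [0.6, -0.3, -2.2]
gripper_width: 0.0251
```

```bash
python3 -m jog '0 0 0 0.1 0.02 -0.1 15;0 0 0 0.3 0.05 -0.15 15;0 0 0 0.54 0.09 -0.15 15;0 0 0 0.77 0.13 -0.12 15;0 0 0 0.99 0.163 -0.08 15'
python3 -m jog '0 0 0 0.077 0.012 0 15;0 0 0 0.077 0.012 0 15;0 0 0 0.077 0.012 0 15;0 0 0 0.077 0.012 0 15;0 0 0 0.077 0.012 0 15'
python3 - <<'E'
from h import *
st=telemetry.read_state(); cm=imaging.camera_model("wrist"); im=imaging.capture("wrist"); cv2.imwrite("pics/w8.png",im); np.save("w8.npy",cm)
print(st["tcp_pos"],st["eef_rot"],st["ft_force"])
cv2.imwrite("pics/w8c.png",cv2.resize(im[150:310,180:380],None,fx=3.7,fy=3.7,interpolation=cv2.INTER_CUBIC))
E
```

```text
time_s: 11.12
tcp_pos: [0.5746, -0.0136, 0.1286]
eef_rot: [3.141, 0.0, 1.229]
ft_force: [1.4, -0.7, -2.6]
gripper_width: 0.0257
time_s: 11.75
tcp_pos: [0.5831, 0.0009, 0.129]
eef_rot: [3.141, 0.0, 1.227]
ft_force: [0.1, -0.2, -2.8]
gripper_width: 0.0251
[0.58308544 0.00085181 0.12896304] [3.14135594e+00 1.44511250e-04 1.22748734e+00] [ 0.06670648 -0.15631595 -2.84558151]
```

View pics/w8c.png

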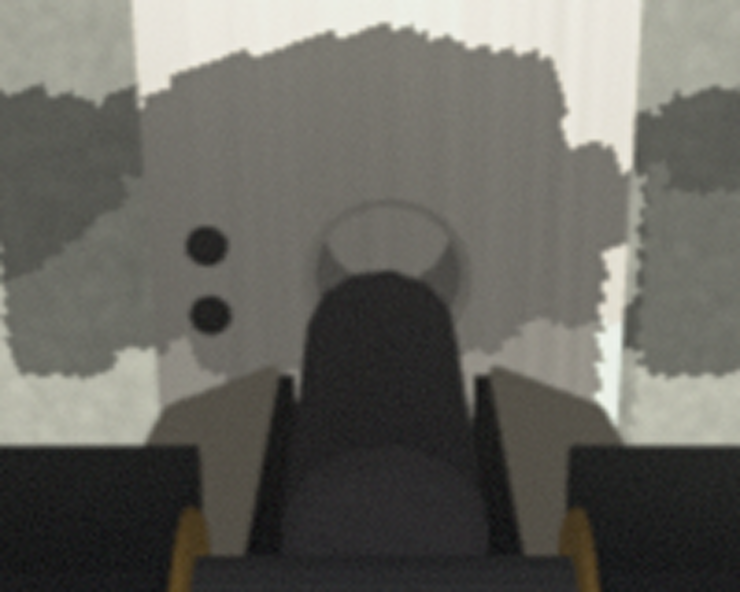

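Run:
```python
from h import *
cm=np.load("w8.npy",allow_pickle=True).item()
st=telemetry.read_state();R=tool(st);t=st["tcp_pos"]; print(t)
a=R.T@(ray(cm,(285.4,203.5),.07)-t); b=R.T@(ray(cm,(284.3,223),t[2]-.034)-t)
print("hole x",a[0]-.0155,"y",a[1],"pin x",b[0]-.012,"y",b[1])
```

```text
[0.58315723 0.00103201 0.12891546]
hole x 0.001925420033291863 y 0.0005345266441330122 pin x 0.00028363980409323863 y -0.0002587412373796171
```

```bash
python3 -m jog '0 0 0 0.006 0.002 0.04 15;0 0 0 0.006 0.002 0.08 15;0 0 0 0.006 0.002 0.12 15;0 0 0 0.006 0.002 0.145 15;0 0 0 0.006 0.002 0.145 15'
```

```text
time_s: 12.42
tcp_pos: [0.5842, 0.0029, 0.0918]
eef_rot: [-3.141, 0.001, 1.229]
ft_force: [1.5, -1.6, -3.8]
gripper_width: 0.0255
```

```bash
python3 -m jog '0 0 0 0 0 0.03 15;0 0 0 0 0 0.06 15;0 0 0 0 0 0.068 15;0 0 0 0 0 0.068 15;0 0 0 0 0 0.068 48'
python3 -m jog '0 0 0 0 0 0 48;0 0 0 0 0 0 48;0 0 0 0 0 0 48;0 0 0 0 0 -0.12 48;0 0 0 0 0 -0.35 60'
python3 - <<'E'
from h import *
st=telemetry.read_state(); cm=imaging.camera_model("wrist"); im=imaging.capture("wrist"); cv2.imwrite("pics/w9.png",im); np.save("w9.npy",cm)
im=imaging.capture("scene");cv2.imwrite("pics/s9.png",cv2.resize(im[140:260,165:425],None,fx=3,fy=3,interpolation=cv2.INTER_CUBIC))
print(st["tcp_pos"],st["eef_rot"],st["joint_positions"])
E
```

```text
time_s: 13.05
tcp_pos: [0.5841, 0.0035, 0.0757]
eef_rot: [-3.141, -0.0, 1.229]
ft_force: [-0.2, 0.3, -1.1]
gripper_width: 0.0312
time_s: 13.68
tcp_pos: [0.5827, 0.0033, 0.1618]
eef_rot: [-3.136, 0.001, 1.229]
ft_force: [0.4, 0.2, -0.6]
gripper_width: 0.0541
[0.58272703 0.00331332 0.16175283] [-3.13601758e+00  1.25642713e-03  1.22892245e+00] [-1.25780764e-01  5.05880650e-01  1.45054526e+00 -3.42549998e-05
  1.19088155e+00  2.16109406e-01]
```

View pics/w9.png

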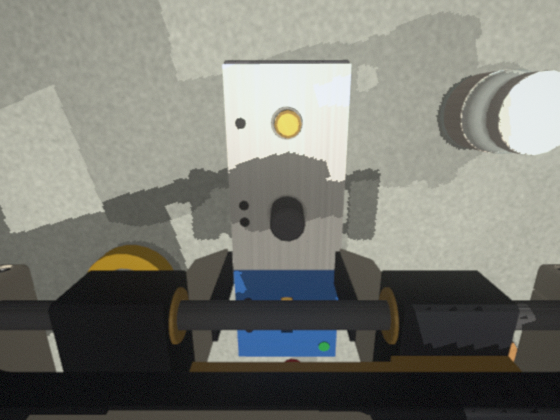

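View pics/s9.png

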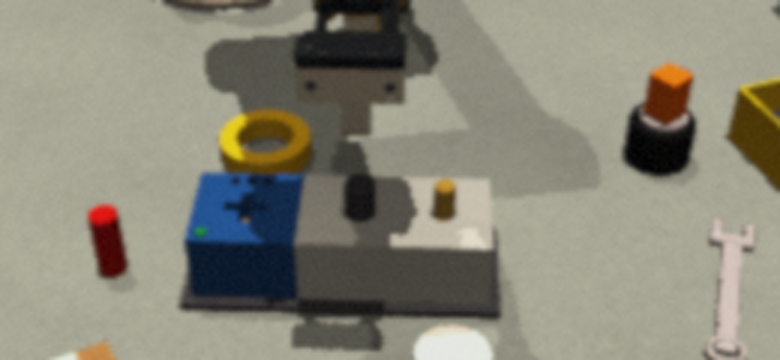

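```bash
python3 -m jog '0 0 -0.11 0.18 -0.12 -0.15 70;0 0 -0.22 0.38 -0.24 -0.15 70;0 0 -0.33 0.59 -0.37 -0.15 70;0 0 -0.44 0.8 -0.5 -0.15 70;0 0 -0.498 1 -0.629 -0.15 70'
python3 - <<'E'
from h import *
st=telemetry.read_state(); R=tool(st); print(st["tcp_pos"],st["eef_rot"])
print("to stem", R.T@(np.array([.511,.3257,.2])-st["tcp_pos"])/.25)
E
```

```text
time_s: 14.4
tcp_pos: [0.5192, 0.2933, 0.2003]
eef_rot: [3.141, 0.0, 2.015]
ft_force: [2.0, -1.0, -0.3]
gripper_width: 0.0703
[0.51919163 0.29334714 0.20032436] [3.14131904e+00 5.92978478e-05 2.01526153e+00]
to stem [0.1309268  0.02606039 0.00129681]
```

```bash
python3 -m jog '0 0 0 0.13 0.026 0 70;0 0 0 0.13 0.026 0 70;0 0 0 0.13 0.026 0 70;0 0 0 0.13 0.026 0 70;0 0 0 0.13 0.026 0 70'
python3 - <<'E'
from h import *
st=telemetry.read_state(); cm=imaging.camera_model("wrist"); im=imaging.capture("wrist"); cv2.imwrite("pics/w10.png",im); np.save("w10.npy",cm)
print(st["tcp_pos"],st["eef_rot"])
cv2.imwrite("pics/w10c.png",cv2.resize(im[130:250,210:360],None,fx=5,fy=5,interpolation=cv2.INTER_CUBIC))
E
```

```text
time_s: 15.02
tcp_pos: [0.5124, 0.3225, 0.2005]
eef_rot: [3.142, 0.0, 2.01]
ft_force: [0.1, 0.7, 0.2]
gripper_width: 0.0698
[0.51240827 0.32250592 0.20050767] [3.14157915e+00 1.56196342e-04 2.00954440e+00]
```

View pics/w10c.png

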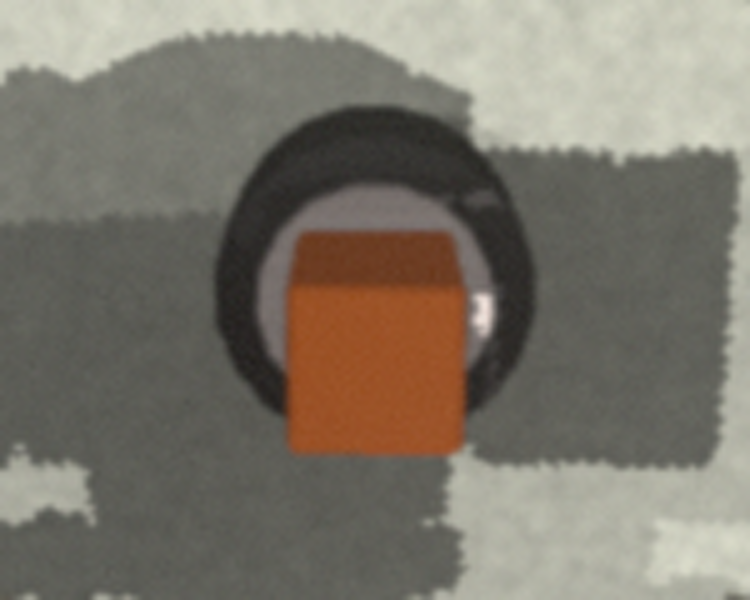

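Run:
```python
from h import *
cm=np.load("w10.npy",allow_pickle=True).item()
st=telemetry.read_state();R=tool(st);t=st["tcp_pos"];print(t,st["eef_rot"])
C=[R.T@(ray(cm,(210+u/5,130+v/5),.097)-t) for u,v in((290,284),(464,284),(464,456),(287,456))]
print(np.round(C,4),np.mean(C,0), ray(cm,(0,0),0)*0)
for i in range(4):
    d=C[(i+1)%4]-C[i]; print(np.linalg.norm(d),np.degrees(np.arctan2(d[1],d[0])))
```

```text
[0.51237221 0.32268278 0.20052066] [3.14148896e+00 1.50553906e-04 2.00980868e+00]
[[ 0.0191 -0.0135  0.1035]
 [ 0.0191  0.0149  0.1035]
 [-0.0107  0.0154  0.1035]
 [-0.0107 -0.0144  0.1035]] [0.00421338 0.00062127 0.10352009] [0. 0. 0.]
0.02834547989034375 89.99700656763635
0.029748333155885726 178.98056580859048
0.029806042725295325 -90.00893521131076
0.029761366414192223 1.7931942854244762
```

```bash
python3 -m jog '0 0 0 0.015 0.003 0.15 70;0 0 0 0.015 0.003 0.3 60;0 0 0 0.015 0.003 0.45 60;0 0 0 0.015 0.003 0.55 60;0 0 0 0.015 0.003 0.57 50'
python3 -m jog '0 0 0 0 0 0 20;0 0 0 0 0 0 20;0 0 0 0 0 0 20;0 0 0 0 0 0 20;0 0 0 0 0 0 20'
```

```text
time_s: 15.7
tcp_pos: [0.5103, 0.3264, 0.0563]
eef_rot: [-3.138, 0.0, 2.011]
ft_force: [-0.3, -0.2, 1.2]
gripper_width: 0.054
time_s: 16.32
tcp_pos: [0.5117, 0.3275, 0.0593]
eef_rot: [3.139, 0.0, 2.011]
ft_force: [-0.5, -1.0, 6.2]
gripper_width: 0.03
```

```bash
python3 -m jog '0 0 0 0 0 -0.1 20;0 0 0 0 0 -0.25 20;0 0 0 0 0 -0.42 20;0 0 0 0 0 -0.52 20;0 0 0 0 0 -0.52 20'
python3 - <<'E'
from h import *
st=telemetry.read_state(); cm=imaging.camera_model("wrist"); im=imaging.capture("wrist"); cv2.imwrite("pics/w11.png",im); np.save("w11.npy",cm)
R=tool(st);print(st["tcp_pos"],st["eef_rot"],st["ft_force"]); print(R.T@(np.array([.5523,-.0868,.187])-st["tcp_pos"])/.25)
E
```

```text
time_s: 16.95
tcp_pos: [0.5117, 0.3277, 0.1897]
eef_rot: [3.138, 0.0, 2.011]
ft_force: [0.0, 0.6, -2.6]
gripper_width: 0.03
[0.51174431 0.32769679 0.18965672] [3.13769226e+00 9.95951299e-06 2.01135980e+00] [ 0.03510597  0.56268245 -2.64733071]
[-1.56884815 -0.56035219  0.008457  ]
```

View pics/w11.png

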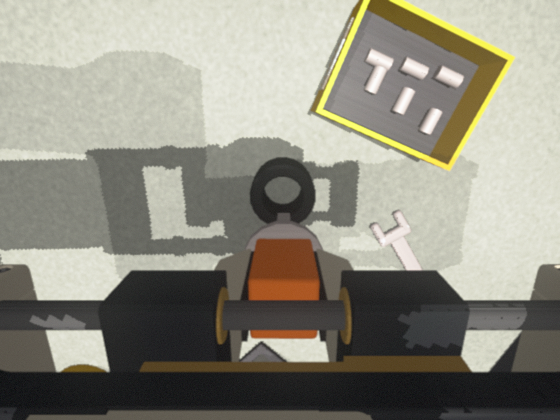

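```bash
python3 -m jog '0 0 0.1 -0.15 -0.054 0 20;0 0 0.2 -0.36 -0.128 0 20;0 0 0.3 -0.58 -0.207 0 20;0 0 0.4 -0.8 -0.286 0 20;0 0 0.4965 -1 -0.357 0 20'
python3 - <<'E'
from h import *
st=telemetry.read_state(); 
R=tool(st);print(st["tcp_pos"],st["eef_rot"],st["ft_force"]); print(R.T@(np.array([.5523,-.0868,.155])-st["tcp_pos"])/.25)
E
```

```text
time_s: 17.62
tcp_pos: [0.5357, 0.0611, 0.1858]
eef_rot: [-3.138, 0.001, 1.226]
ft_force: [1.3, 0.3, -2.0]
gripper_width: 0.0294
[0.53569504 0.06112247 0.18578535] [-3.13807881e+00  1.32146028e-03  1.22595506e+00] [ 1.3350858   0.338019   -2.01404411]
[-0.53424034  0.26296236  0.12292422]
```

```bash
python3 -m jog '0 0 0 -0.15 0.07 0 20;0 0 0 -0.35 0.165 0 20;0 0 0 -0.5 0.235 0 20;0 0 0 -0.547 0.257 0.08 20;0 0 0 -0.547 0.257 0.2 20'
python3 -m jog '0 0 0 0 0 0.01 20;0 0 0 0 0 0.01 20;0 0 0 0 0 0.01 20;0 0 0 0 0 0.01 20;0 0 0 0 0 0.01 20'
python3 - <<'E'
from h import *
st=telemetry.read_state(); cm=imaging.camera_model("wrist"); im=imaging.capture("wrist"); cv2.imwrite("pics/w12.png",im); np.save("w12.npy",cm)
R=tool(st);print(st["tcp_pos"],st["eef_rot"],st["ft_force"]); print(R.T@(np.array([.5523,-.0868,.135])-st["tcp_pos"]))
cv2.imwrite("pics/w12c.png",cv2.resize(im[130:330,170:400],None,fx=3,fy=3,interpolation=cv2.INTER_CUBIC))
E
```

```text
time_s: 18.25
tcp_pos: [0.5514, -0.0887, 0.1359]
eef_rot: [-3.14, 0.0, 1.229]
ft_force: [1.0, -0.4, -2.3]
gripper_width: 0.0299
time_s: 18.88
tcp_pos: [0.5521, -0.0872, 0.136]
eef_rot: [3.141, 0.0, 1.232]
ft_force: [0.8, -0.0, -2.9]
gripper_width: 0.0298
[ 0.55212893 -0.08721493  0.13600532] [3.14057048e+00 4.69608517e-05 1.23158530e+00] [ 0.75970539 -0.02660829 -2.86477167]
[4.4826022e-04 2.2230878e-05 1.0053198e-03]
```

View pics/w12c.png

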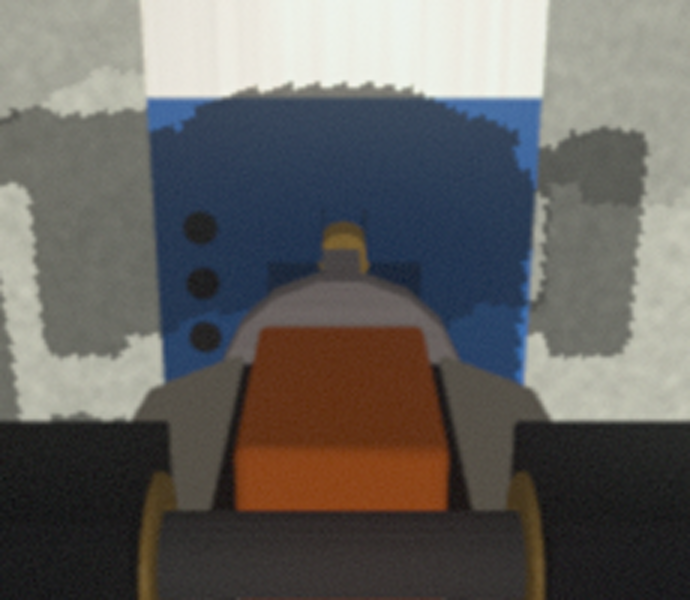

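Run:
```python
from h import *
im=cv2.imread("pics/w12.png"); c=im[190:245,245:325]
c=cv2.resize(c,None,fx=9.5,fy=9.5,interpolation=cv2.INTER_CUBIC); c=np.clip(c.astype(float)*1.6,0,255).astype(np.uint8)
cv2.imwrite("pics/w12d.png",c)
```

```text
(no output)
```

View pics/w12d.png

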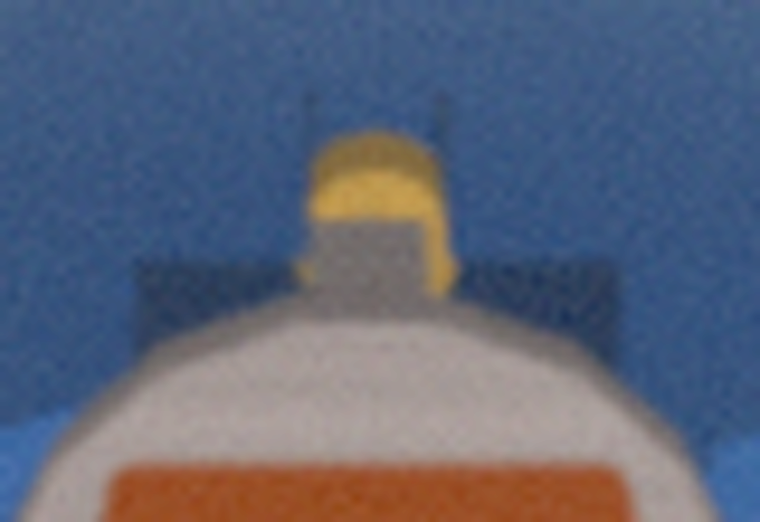

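Run:
```python
from h import *
cm=np.load("w12.npy",allow_pickle=True).item()
st=telemetry.read_state();R=tool(st);t=st["tcp_pos"];print(t,st["eef_rot"])
P=lambda u,v,z:(R.T@(ray(cm,(245+u/9.5,190+v/9.5),z)-t)).round(4)
print("slot end x -18.5:",P(374,95,.07)); print("hslot upper edge -5.3",P(377,262,.07), "L,R",P(137,280,.07),P(617,280,.07))
zb=t[2]-.048
for dz in(0,.002,.004): print("spline tip -17",P(367,217,zb+dz))
print("head lower edge -15",P(370,465,t[2]-.008))
print("flange front top -23",P(368,320,t[2]-.008), "bottom", P(368,300,t[2]-.014))
im=cv2.imread("pics/w12.png")
print("head top front -15",(R.T@(ray(cm,(284,280),t[2]+.038)-t)))
```

```text
[ 0.55203653 -0.08723052  0.13584849] [3.14090194e+00 5.71494834e-05 1.23145974e+00]
slot end x -18.5: [ 0.0182 -0.0001  0.0658]
hslot upper edge -5.3 [0.005  0.0002 0.0658] L,R [ 0.0036 -0.018   0.0658] [0.0036 0.0184 0.0659]
spline tip -17 [ 0.0145 -0.0006  0.048 ]
spline tip -17 [ 0.0152 -0.0006  0.046 ]
spline tip -17 [ 0.0158 -0.0006  0.044 ]
head lower edge -15 [ 0.0128 -0.0004  0.008 ]
flange front top -23 [ 0.0216 -0.0005  0.008 ] bottom [ 0.0206 -0.0005  0.014 ]
head top front -15 [ 0.01393214 -0.00045133 -0.03800112]
```

```bash
python3 -m jog '0 0 0 0.005 0.002 0 20;0 0 0 0.005 0.002 0.04 20;0 0 0 0.005 0.002 0.07 20;0 0 0 0.005 0.002 0.09 20;0 0 0 0.005 0.002 0.1 20'
```

```text
time_s: 19.55
tcp_pos: [0.5526, -0.0863, 0.1099]
eef_rot: [-3.141, 0.0, 1.231]
ft_force: [0.0, -0.5, -2.3]
gripper_width: 0.03
```

Run:
```python
from h import *
st=telemetry.read_state();print(st["tcp_pos"],st["eef_rot"],st["ft_force"],st["torque"])
```

```text
[ 0.5526166  -0.0862626   0.10987374] [-3.14086630e+00  1.44343391e-04  1.23125148e+00] [ 0.02657207 -0.54621548 -2.34201805] [-0.06948229 -0.0951435   0.02957739]
```

```bash
python3 -m jog '0 0 0 0 0 0.02 20;0 0 0 0 0 0.04 20;0 0 0 0 0 0.06 20;0 0 0 0 0 0.08 20;0 0 0 0 0 0.096 20'
```

```text
time_s: 20.18
tcp_pos: [0.5529, -0.0863, 0.087]
eef_rot: [3.141, 0.0, 1.231]
ft_force: [-3.9, 0.1, 8.5]
gripper_width: 0.0302
```

```bash
python3 -m jog '0 0 0 0 0 0.006 20;0 0 0 0 0 0.01 20;0 0 0 0 0 0.012 20;0 0 0 0 0 0.012 20;0 0 0 0 0 0.012 20'
```

```text
time_s: 20.8
tcp_pos: [0.553, -0.0863, 0.0844]
eef_rot: [3.141, 0.0, 1.231]
ft_force: [-3.5, 1.5, 8.9]
gripper_width: 0.03
```

```bash
python3 -m jog '0 0 0 0 0 0.004 20;0 0 0 0 0 0.006 20;0 0 0 0 0 0.008 20;0 0 0 0 0 0.008 20;0 0 0 0 0 0.008 20'
python3 - <<'E'
from h import *
st=telemetry.read_state(); cm=imaging.camera_model("wrist"); im=imaging.capture("wrist"); cv2.imwrite("pics/w13.png",im)
print(st["tcp_pos"],st["eef_rot"],st["ft_force"])
im=imaging.capture("scene");cv2.imwrite("pics/s13.png",cv2.resize(im[130:260,165:425],None,fx=3,fy=3,interpolation=cv2.INTER_CUBIC))
E
```

```text
time_s: 21.42
tcp_pos: [0.553, -0.0863, 0.0842]
eef_rot: [3.14, 0.0, 1.231]
ft_force: [-7.6, 2.1, 23.6]
gripper_width: 0.0298
[ 0.55296827 -0.08629562  0.08422853] [3.13970178e+00 1.29200207e-04 1.23148418e+00] [-7.60521151  2.14761032 23.57662635]
```

View pics/w13.png

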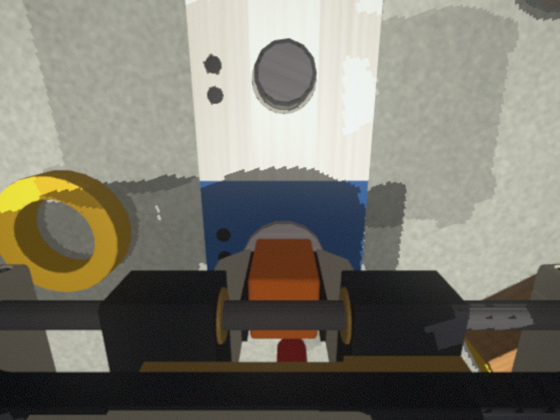

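View pics/s13.png

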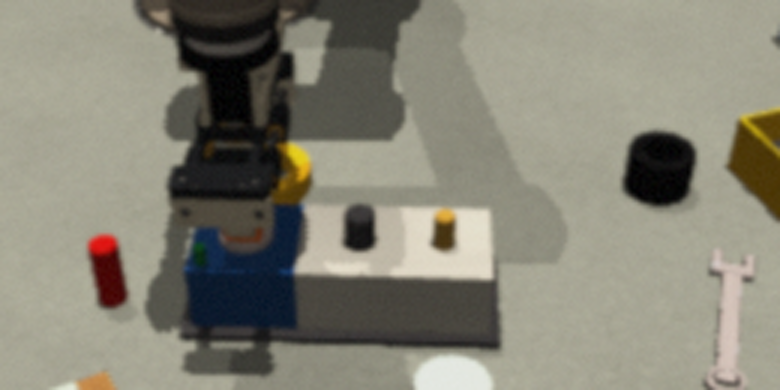

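```bash
python3 -m jog '0 0 0 0 -0.002 0 20;0 0 0 0 -0.002 0 20;0 0 0 0 -0.002 0 20;0 0 0 0 -0.002 0 20;0 0 0 0 -0.002 0 20'
python3 - <<'E'
from h import *
im=imaging.capture("scene");cv2.imwrite("pics/s14.png",cv2.resize(im[180:240,215:290],None,fx=9,fy=9,interpolation=cv2.INTER_CUBIC))
E
```

```text
time_s: 22.15
tcp_pos: [0.553, -0.0863, 0.0842]
eef_rot: [3.139, 0.0, 1.232]
ft_force: [-6.9, 2.0, 20.7]
gripper_width: 0.0295
```

View pics/s14.png

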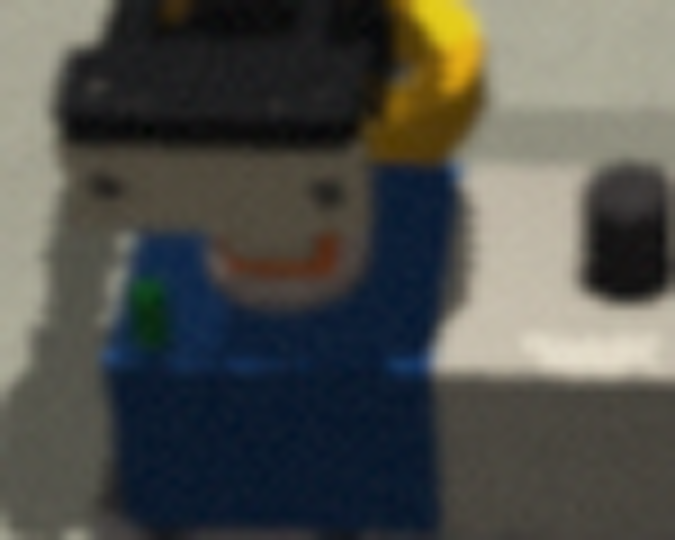

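Run:
```python
from h import *
cm=imaging.camera_model("scene"); w2=np.load("w2.npy",allow_pickle=True).item()
g=ray(w2,(225+464/5,195+370/5),.07); print(g)
for h in(0,.012,.014,.016): q=proj(cm,g+[0,0,h]); print(h,q,((q-[215,180])*9).round())
print(telemetry.read_state()["tcp_pos"],telemetry.read_state()["ft_force"])
im=imaging.capture("scene")[180:240,215:290].astype(int)
m=(im[:,:,1]>im[:,:,0]+15)&(im[:,:,1]>im[:,:,2]+15)
ys,xs=np.where(m); print(ys.min()+180,ys.max()+180,xs.min()+215,xs.max()+215)
o=cv2.imread("pics/scene0.png")[180:240,215:290].astype(int); m=(o[:,:,1]>o[:,:,0]+15)&(o[:,:,1]>o[:,:,2]+15); ys,xs=np.where(m); print(ys.min()+180,ys.max()+180,xs.min()+215,xs.max()+215)
```

```text
[ 0.57312736 -0.13046554  0.07      ]
0 [231.66820674 216.44740013] [150. 328.]
0.012 [231.1684204  212.72938214] [146. 295.]
0.014 [231.08431452 212.10370039] [145. 289.]
0.016 [230.99997517 211.47628184] [144. 283.]
[ 0.55297818 -0.08630585  0.08422806] [-5.86308466  1.01215255 22.04272978]
211 217 230 232
216 218 230 232
```

```bash
python3 -c "
from bench import workorder; print(workorder.finish_job())"
```

```text
the job is handed in; nothing more can be done
None
```

The job is done and handed in at about 22 s of the 72 s. Both pins are in their pockets, and the arm is still gripping the stem and pressing it home.

- **Pins:** I stood the brass pin in pocket one and let go, then the dark steel pin in pocket two and let go. The red look-alike pin was left alone. In the scene picture taken just before pressing the stem home was finished, both pins stand upright in their pockets with about the same length showing.
- **Stem:** I gripped it across the flats of the orange head, turned it about 45° to line up with the socket, and pressed it down against the spring.
- **Home:** the tool stopped at 84.2 mm, which puts the flange underside at about 70 mm, level with the block's top. The next 2 mm of commanded push moved it only 0.2 mm, while the vertical force rose from about 9 N to 24 N. The green pin's top edge rose 5 pixels, or roughly 16 mm, which matches full plunger travel.
- **Not perfect:** a side force of about 6–7 N stayed on the stem. A 0.5 mm shift barely changed it, and the vertical force held at about 21–22 N.
- **Measuring:** the scene camera's pin and pocket positions were 5–8 mm off from the top camera's. I aligned by the wrist camera instead, close to each pocket.

I moved nothing else and saw nothing else displaced in those pictures, though I did not check every item on the bench one by one.

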